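# Screw the plug home in the port of a glass titration cell

## Robot

A 6-joint arm with a two-finger parallel gripper is mounted at the origin on the work surface. World frame = base frame: x ahead of the robot, y to its left, z up, the work surface at z = 0. Lengths are in m, angles in rad, forces in N, time in s.
With the tool pointing down it reaches from about 0.325 to 0.775 m from the base axis. Payload 5.5 kg.
Tool frame: the origin (TCP) lies on the centre line of the jaws, within the pads' length; the fingertips stand 22 mm ahead of it and the grasp point (between the pads) lies 3 mm ahead of it (r.tip_reach is the distance from the TCP to the fingertips, in m); z points along the fingers, y is the direction in which the jaws open and shut (so a half turn about z gives the same grasp; the last joint's range is limited). The gripper opens to 85 mm and grips with 20 to 120 N. Pads are 22 mm wide; open, the fingers measure 114 mm over their backs; the gripper's body (76 mm by 85 mm) begins 54 mm behind the grasp point. The pads swing forward as they close: fully open they stand 13 mm farther back than shut.
Start: joints at [-1.384, 0.091, 1.231, -0, 1.82, -0.057], TCP at [0.145, -0.582, 0.253] pointing down, gripper open.
Joint ranges: [-2.87, 2.87], [-0.86, 2.18], [0.17, 2.46], [-1.51, 4.65], [0.06, 2.69], [-2.65, 2.65]. Speed limits (rad/s): [2.57, 2.57, 3.01, 3.14, 3.14, 3.14].

## Interface

Orientations are given as a unit quaternion [x, y, z, w].
In Python, from plant import telemetry, camera, camera_params, workorder, r gives the robot as it stands.
- The arm moves only by the tool arm_command, never from a script. Its argument "series" is a list of rows, each a list of 3 entries, a list of its own where there are three numbers: the closure in counts, from 0 (fully open) to 255 (shut), then the shift along the tool's x, y, z in m, then the turn, a rotation vector about the tool's x, y, z in rad. A call has exactly 10 rows; each row is the pose to reach, as a shift and turn from the pose commanded when the call began, along the tool's axes at that moment; what a row does not reach only later rows make up. A row lasts 1/10 s, in which the tool goes at most 50 mm and 8.59 degrees, less where a joint would pass 70% of its speed; a pose out of reach is approached as far as the arm can. A call with a gripper value outside its range is refused whole. The fingers move at their own pace and stop on an object; the grip force is fixed at half the most. Time passes only in rows, so rows that repeat a pose let the fingers close, or fill a call up. It gives the time, the measured TCP pose, the force and the opening at its end, in the units of the state.
- telemetry.get_obs(): the state, without advancing time (a new reading comes with each control period).
- camera(name): name is "side" or "top" or "wrist"; returns the picture (384x512x3 uint8, red, green, blue); there is no depth.
- camera_params(name): a dict with "camera_matrix" (3x3 intrinsics, pixels), "origin" and "orientation" of the camera in the world. Camera axes: x right, y down, z forward; pixel columns grow to the right and rows downward; lengths in m; the calibration is good to about 2 mm. A picture is of the moment at which its call begins: read the wrist's pose just before it. camera_params takes no time and is no camera call; for the wrist camera it gives the pose at the moment of the call.
- workorder.sign_off(): hands the job in, once; it reports no verdict.
The state is a dict: "t": time; "qpos": joint angles; "joint_velocities": joint speeds; "joint_torque": joint torques, N m; "position": TCP position; "orientation": TCP orientation; "wrist_force": force on the tool from outside, world axes, zero at the start; "moment": the same for the moment, N m; "grip_width": opening from 0.0 (shut) to 1.0 (fully open).
Only numpy, scipy, OpenCV 4.12 (cv2) and the standard library are available. Lean on these libraries where they do the work, as an engineer would, in place of code of your own. Each camera call takes 0.05 s, during which the arm holds its last target. There are 200 camera calls.

## Task

The white wing-grip plug has only been set in the port on top of the glass cell and sits high on its thread. Press it lightly and back it off anticlockwise until it drops into the thread start, then turn it clockwise until it is fully home, square and gently, without ever forcing the thread. Let go of it and leave the beaker, jar and spatula where they are.

Things in the scene. Friction and masses are not known exactly. Their poses are not given: they have to be found in the camera images.
- port_mouth (a point): Centre of the rim of the white round port on top of the glass cell, 160 mm above the bench, z up. Port: 72 mm outside, 62 mm bore, 60 mm tall, fixed with the cell and its cream housing, which lies to this frame's +y, up to 107 mm high. The thread is damaged if the plug presses the port (thread, stops and seal together) with more than 45 N, downwards or by turning on a stop.
- port_thread (a point): On the port's axis, 8 mm below the rim, level with the top of the thread ridges. Right-hand thread, three equal starts 120 deg apart; their bearing is NOT known from this frame and the plug hides them. Clockwise from above, after each start: 90 deg of ridge (flat top; underside slopes down 5.3 mm per rad for 70 deg, then level), a stop 8 deg wide, a 22 deg gap to the next start.
- port_seal (a point): On the port's axis, 31.5 mm below the rim: rest level of the top of a sprung seal disc, 40 mm across, that carries the plug's foot. It pushes the plug up with 4 N when the plug has just dropped in and 8 N when it is home, 5 mm lower, so an unscrewed plug always comes up again.
- plug_wing (a point): Centre of the upright wing grip of the loose white plug (about 0.18 kg): 52 mm long (x axis), 16 mm thick (y axis: pinch here), 40 mm high, standing on a 72 mm flange 8 mm thick. Height of this point above port_mouth: 46.5 mm at the start (lugs lie on the ridges), 34 mm dropped into the thread start, 29 mm fully home (flange 1 mm off the rim). Friction holds it home.
- plug_lugs (a point): On the plug's axis, 51.5 mm below the wing centre, level with its three 6 mm round lugs, 120 deg apart on a 43 mm shank (1.5 mm play all round). Seen from above it must turn anticlockwise 15 to 84 deg to drop 12.5 mm; only 10 deg farther the lugs meet a stop. Then clockwise some 88 to 98 deg to the stop at home. Turned clockwise before the drop it only jams on a stop.
- beaker_rim (a point): Centre of the mouth of a loose glass beaker, 66 mm across, 85 mm tall, standing on the bench; leave alone.
- jar: Loose small amber glass jar with black cap, 48 mm across, 60 mm tall, origin under its centre, standing on the bench; leave alone.
- spatula_grip (a point): Middle of a loose flat steel lab spatula, 160 mm long, 5 mm thick, lying on the bench; leave alone.
Not all that is in view belongs to the job. Leave any pink or yellow look-alike of the part that bears plug_wing alone.

How it is judged:
On the way:
1. the plug has dropped into the thread start (z of plug_wing in the frame of port_mouth below 0.0365 m and horizontal distance between plug_wing and port_mouth below 0.006 m), for 0.1 s.
At the end, for the whole second after the job is handed in: The plug is screwed home and stays there at rest by itself: its wing centre no more than 30.5 mm above the port mouth (1.5 mm from fully home; the spring holds an unscrewed plug 5 mm up), within 5 mm of the port's axis and square to it within 0.06 rad (z of plug_wing in the frame of port_mouth below 0.0305 m and horizontal distance between plug_wing and port_mouth below 0.005 m and angle between plug_wing's own z axis and vertical below 0.06 rad and linear speed of plug below 0.02 m/s); the robot touches nothing.
It fails at once if the thread is forced: the plug presses on the neck or its seal disc with more than 45 N (contact force between plug and neck above 45 N).
It fails at once if the plug is cocked in the port by more than 0.15 rad (angle between plug_wing's own z axis and vertical above 0.15 rad).
It fails at once if the beaker is shifted by more than 20 mm (distance of beaker_rim from where it was at the start of the episode above 0.02 m).
It fails at once if the jar is shifted by more than 20 mm (distance of jar from where it was at the start of the episode above 0.02 m).
It fails at once if the spatula is shifted by more than 20 mm (distance of spatula_grip from where it was at the start of the episode above 0.02 m).
It also fails if it takes over 64 s, if anything falls off the work surface, if the arm or the gripper's body presses on something with over 40 N, if the wrist force passes 120 N, or if a joint passes its speed limit or range.

## Working session

There is one attempt and no reset: what is moved stays moved. The work goes in short steps, Python scripts to look and compute and a tool call to move; the robot and the scene stay as the last step left them, time stands still between calls to the robot, and variables do not carry over. Pictures are saved under pics/ and viewed, about 8 in all and at most 12, crops included, and the job is handed in when it is done.

Besides the shell and the picture viewer there is one more tool, called as name([rows], argument=value, ...), one row to a line, values as JSON. arm_command: Moves the arm, as the interface text tells. Its arguments: {"type":"object","properties":{"series":{"type":"array","items":{"type":"array"}}},"required":["series"]}

```bash
mkdir -p pics; cat > h.py <<'E'
import numpy as np,cv2
from scipy.spatial.transform import Rotation as R
from plant import telemetry,camera,camera_params,workorder,r
def snap(n,f):
    p=camera_params(n); im=camera(n); cv2.imwrite('pics/'+f,im[:,:,::-1]); return im,p
def rot(p):
    o=np.array(p['orientation']); return o if o.shape==(3,3) else R.from_quat(o).as_matrix()
def ray(p,uv):
    d=rot(p)@np.linalg.inv(np.array(p['camera_matrix']))@[uv[0],uv[1],1.]; return np.array(p['origin']),d/np.linalg.norm(d)
def tri(*prs):
    A=0;b=0
    for p,uv in prs:
        o,d=ray(p,uv);M=np.eye(3)-np.outer(d,d);A=A+M;b=b+M@o
    return np.linalg.solve(A,b)
def onz(p,uv,z):
    o,d=ray(p,uv); return o+d*(z-o[2])/d[2]
def proj(p,X):
    c=np.array(p['camera_matrix'])@rot(p).T@(np.array(X)-np.array(p['origin'])); return c[:2]/c[2]
E
python3 - <<'E'
from h import *
a=[snap(n,n+'0.png') for n in('top','side')]
cv2.imwrite('pics/both0.png',np.hstack([x[0] for x in a])[:,:,::-1])
for n,x in zip(('top','side'),a): print(n,x[1])
print(telemetry.get_obs(),r.tip_reach)
E
```

```text
top {'camera_matrix': array([[452.2311379 ,   0.        , 254.2332918 ],
       [  0.        , 452.2311379 , 183.90460055],
       [  0.        ,   0.        ,   1.        ]]), 'origin': array([ 0.42380287, -0.09165931,  1.16612365]), 'orientation': array([-0.69963698,  0.71073419, -0.04346123,  0.05895875])}
side {'camera_matrix': array([[433.32422634,   0.        , 263.81358775],
       [  0.        , 433.32422634, 186.31904504],
       [  0.        ,   0.        ,   1.        ]]), 'origin': array([0.55325972, 0.65505859, 0.76951907]), 'orientation': array([-1.10644630e-02,  9.09056967e-01, -4.16524379e-01, -6.71394777e-04])}
{'t': 0.1, 'qpos': array([-1.38371108e+00,  9.18188776e-02,  1.23176483e+00, -2.77867368e-05,
        1.81978518e+00, -5.66901385e-02]), 'joint_velocities': array([-2.27767864e-03, -1.60722917e-03, -2.48079947e-03,  3.42408215e-04,
        9.27898822e-04, -5.33894640e-05]), 'joint_torque': array([ 2.74340782e-03, -4.60218680e+01, -4.19217682e+01, -4.00780857e-05,
        1.06335513e-02, -3.73949511e-07]), 'position': array([ 0.14477812, -0.58205834,  0.25224311]), 'orientation': array([ 9.92580910e-01,  1.21582677e-01, -7.13016579e-05, -8.85356727e-04]), 'wrist_force': array([-1.03511247, -1.45730595, -0.19935125]), 'moment': array([ 0.00127462,  0.06799373, -0.05327576]), 'grip_width': 1.0018820554986483} 0.022
```

View pics/top0.png

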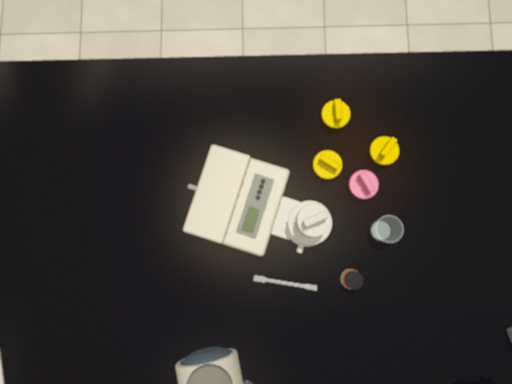

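View pics/side0.png

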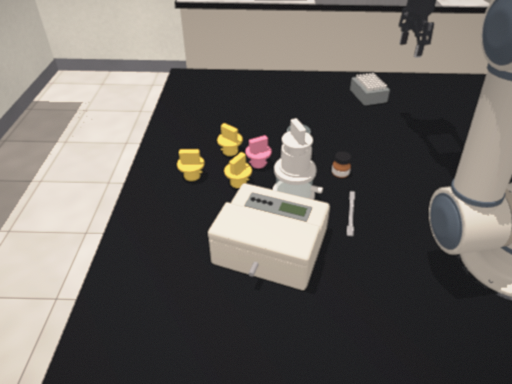

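The top view shows the white plug wing near (315,221) and the side view shows it near (298,132). The housing is to the left of the port in the top view. The beaker is at (387,230), the jar at (351,279) and the spatula at (285,283). I'll zoom in next.

```bash
python3 - <<'E'
from h import *
t=cv2.imread('pics/top0.png')[190:260,275:345]; s=cv2.imread('pics/side0.png')[110:210,255:335]
t=cv2.resize(t,None,fx=6,fy=6,interpolation=cv2.INTER_CUBIC);s=cv2.resize(s,None,fx=4.2,fy=4.2,interpolation=cv2.INTER_CUBIC)
cv2.imwrite('pics/c0.png',np.hstack([t,s]))
T,S=camera_params('top'),camera_params('side')
X=tri((T,(315,221)),(S,(298,132)));print(X,proj(T,X),proj(S,X))
print('jar',onz(T,(351,279),.06),'beaker',onz(T,(387,230),.085),'spat',onz(T,(285,283),0))
E
```

```text
[ 0.48335618 -0.19931809  0.2030914 ] [315.0251569  220.76254222] [298.213191   132.03341524]
jar [ 0.35207584 -0.2963084   0.06      ] beaker [ 0.4662104  -0.38153131  0.085     ] spat [ 0.34039139 -0.14128374  0.        ]
```

View pics/c0.png

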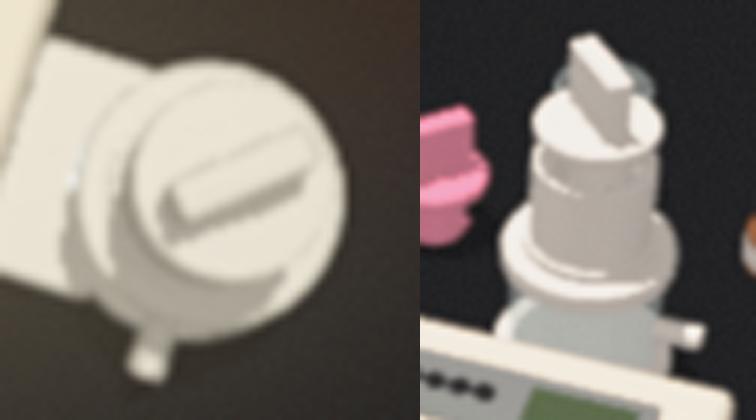

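```bash
python3 - <<'E'
from h import *
T,S=camera_params('top'),camera_params('side')
t=lambda u,v:(275+u/6-.4,190+v/6-.4); s=lambda u,v:(255+(u-420)/4.2-.4,110+v/4.2-.4)
X=tri((T,t(243,171)),(S,s(601,64)));print('wingtop',X,proj(T,X)-t(243,171),proj(S,X)-s(601,64))
for P in [((181,200),(306,141))]:
    a,b=[onz(T,t(*q),.2265)for q in P];print(a,b,np.linalg.norm(a-b),(a+b)/2,np.degrees(np.arctan2(*(b-a)[1::-1])))
a,b=[onz(S,s(*q),.2265)for q in((583,39),(619,89))];print(a,b,np.linalg.norm(a-b),(a+b)/2,np.degrees(np.arctan2(*(b-a)[1::-1])))
print('flange centre',onz(T,t(240,170),.1865))
o=telemetry.get_obs();M=R.from_quat(o['orientation']).as_matrix();print(M)
E
```

```text
wingtop [ 0.48675733 -0.19716346  0.2244023 ] [-0.04102428  0.38432222] [-0.34273569 -0.05531304]
[ 0.47775377 -0.1753901   0.2265    ] [ 0.49742794 -0.21909033  0.2265    ] 0.047924762061340824 [ 0.48759085 -0.19724022  0.2265    ] -65.76237113703277
[ 0.4952764  -0.21894791  0.2265    ] [ 0.47752546 -0.16934694  0.2265    ] 0.05268161828097155 [ 0.48640093 -0.19414742  0.2265    ] 109.69101277442934
flange centre [ 0.49049518 -0.20046137  0.1865    ]
[[ 9.70435295e-01  2.41361162e-01 -3.56833411e-04]
 [ 2.41361415e-01 -9.70433738e-01  1.74023828e-03]
 [ 7.37427532e-05 -1.77491447e-03 -9.99998422e-01]]
```

arm_command([
  [0,[0.0,0.0,-0.05],[0,0,0]],
  [0,[0.425,-0.291,-0.05],[0,0,-1.71]],
  [0,[0.425,-0.291,-0.05],[0,0,-1.71]],
  [0,[0.425,-0.291,-0.05],[0,0,-1.71]],
  [0,[0.425,-0.291,-0.05],[0,0,-1.71]],
  [0,[0.425,-0.291,-0.05],[0,0,-1.71]],
  [0,[0.425,-0.291,-0.05],[0,0,-1.71]],
  [0,[0.425,-0.291,-0.05],[0,0,-1.71]],
  [0,[0.425,-0.291,-0.05],[0,0,-1.71]],
  [0,[0.425,-0.291,-0.05],[0,0,-1.71]],
])

```text
t: 1.1
position: [0.4447, -0.2441, 0.303]
orientation: [0.697, 0.717, -0.0, -0.0]
wrist_force: [0.9, -1.1, -0.4]
grip_width: 1.006
```

arm_command([
  [0,[0.046,0.0435,0.0],[0,0,-0.36]],
  [0,[0.046,0.0435,0.0],[0,0,-0.36]],
  [0,[0.046,0.0435,0.0],[0,0,-0.36]],
  [0,[0.046,0.0435,0.0],[0,0,-0.36]],
  [0,[0.046,0.0435,0.0],[0,0,-0.36]],
  [0,[0.046,0.0435,0.0],[0,0,-0.36]],
  [0,[0.046,0.0435,0.0],[0,0,-0.36]],
  [0,[0.046,0.0435,0.0],[0,0,-0.36]],
  [0,[0.046,0.0435,0.0],[0,0,-0.36]],
  [0,[0.046,0.0435,0.0],[0,0,-0.36]],
])

```text
t: 2.1
position: [0.4862, -0.1991, 0.3033]
orientation: [0.56, 0.829, 0.0, 0.0]
wrist_force: [0.4, 0.0, -0.5]
grip_width: 1.0
```

```bash
python3 - <<'E'
from h import *
im,p=snap('wrist','w1.png');print(p)
o=telemetry.get_obs();print(o['position'],R.from_quat(o['orientation']).as_matrix(),o['qpos'],o['moment'])
print(proj(p,[.487,-.197,.2265]))
E
```

```text
{'camera_matrix': array([[284.22801654,   0.        , 248.5756286 ],
       [  0.        , 284.22801654, 194.2073541 ],
       [  0.        ,   0.        ,   1.        ]]), 'origin': array([ 0.45934376, -0.13392759,  0.42334255]), 'orientation': array([0.97199473, 0.18823414, 0.02620274, 0.13823013])}
[ 0.48614658 -0.19903765  0.30328455] [[-3.73353249e-01  9.27689254e-01 -1.61518090e-05]
 [ 9.27689253e-01  3.73353249e-01  2.23350061e-05]
 [ 2.67502755e-05 -6.64501253e-06 -1.00000000e+00]] [-4.53376159e-01 -9.35527752e-02  1.32629160e+00  1.37843300e-05
  1.90887813e+00 -8.35992616e-01] [ 0.04523088 -0.00958743 -0.00673929]
[251.76776545 209.59839171]
```

View pics/w1.png

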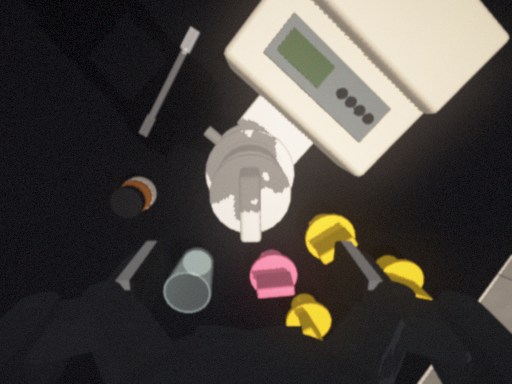

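The wrist view shows the wing nearly upright in the image, along columns 241–261. Its far end is near row 170 and its near end near row 240. I'll crop it to refine the position.

```bash
python3 - <<'E'
from h import *
im=cv2.imread('pics/w1.png')[120:250,195:305]
im=cv2.convertScaleAbs(im,alpha=1.6,beta=-130)
cv2.imwrite('pics/w1c.png',cv2.resize(im,None,fx=4.6,fy=4.6,interpolation=cv2.INTER_CUBIC))
p=camera_params('wrist')
M=R.from_euler('z',-68,degrees=True).as_matrix()
for z in(.2265,.1865):
  for sx,sy in((1,1),(1,-1),(-1,-1),(-1,1)): print(z,((proj(p,np.array([.487,-.197,z])+M@[sx*.026,sy*.008,0])-[195,120])*4.6).round())
print((proj(p,[.487,-.197,.1865])-[195,120])*4.6)
E
```

```text
0.2265 [309. 561.]
0.2265 [212. 562.]
0.2265 [209. 253.]
0.2265 [313. 252.]
0.1865 [300. 471.]
0.1865 [218. 471.]
0.1865 [215. 206.]
0.1865 [303. 206.]
[258.86840321 342.24879509]
```

View pics/w1c.png

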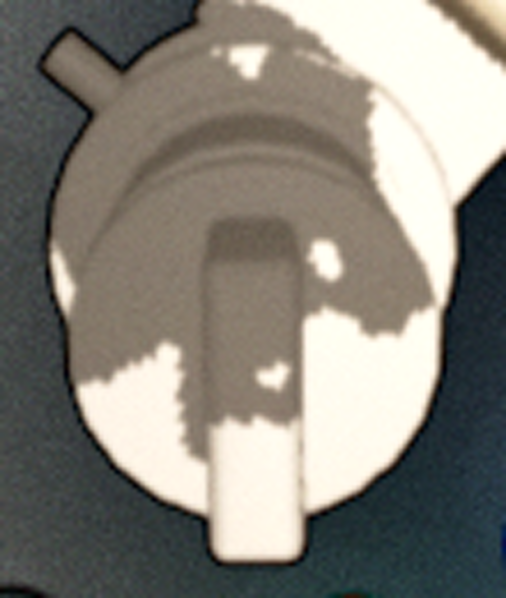

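The predicted wing outline matches the picture to about 1 mm, so I'll descend and grip.

arm_command([
  [0,[0.001,0.0005,0.04],[0,0,0]],
  [0,[0.001,0.0005,0.07],[0,0,0]],
  [0,[0.001,0.0005,0.088],[0,0,0]],
  [0,[0.001,0.0005,0.088],[0,0,0]],
  [0,[0.001,0.0005,0.088],[0,0,0]],
  [255,[0.001,0.0005,0.088],[0,0,0]],
  [255,[0.001,0.0005,0.088],[0,0,0]],
  [255,[0.001,0.0005,0.088],[0,0,0]],
  [255,[0.001,0.0005,0.088],[0,0,0]],
  [255,[0.001,0.0005,0.088],[0,0,0]],
])

```text
t: 3.15
position: [0.4864, -0.1979, 0.2157]
orientation: [0.56, 0.829, 0.0, 0.0]
wrist_force: [0.2, 0.3, 2.2]
grip_width: 0.179
```

```bash
cat > st.py <<'E'
from h import *
o=telemetry.get_obs();M=R.from_quat(o['orientation']).as_matrix()
print('t',o['t'],'pos',o['position'].round(4),'yaw',np.degrees(np.arctan2(M[1,0],M[0,0])).round(2),'tilt',np.arccos(-M[2,2]).round(4),'F',o['wrist_force'].round(1),'M',o['moment'].round(2),'w',round(o['grip_width'],3),'q6',o['qpos'][5].round(2))
E
python3 st.py
```

```text
t 3.15 pos [ 0.4864 -0.1979  0.2157] yaw 111.95 tilt 0.0006 F [0.2 0.3 2.2] M [-0.04  0.05  0.09] w 0.179 q6 -0.83
```

arm_command([
  [255,[0,0,0.0005],[0,0,0]],
  [255,[0,0,0.001],[0,0,0]],
  [255,[0,0,0.001],[0,0,-0.02]],
  [255,[0,0,0.001],[0,0,-0.04]],
  [255,[0,0,0.001],[0,0,-0.06]],
  [255,[0,0,0.001],[0,0,-0.08]],
  [255,[0,0,0.001],[0,0,-0.1]],
  [255,[0,0,0.001],[0,0,-0.12]],
  [255,[0,0,0.001],[0,0,-0.14]],
  [255,[0,0,0.001],[0,0,-0.14]],
])

```text
t: 4.15
position: [0.4867, -0.1979, 0.2156]
orientation: [0.5, 0.866, 0.0, 0.001]
wrist_force: [-0.8, -0.1, 5.2]
grip_width: 0.181
```

```bash
python3 st.py
```

```text
t 4.15 pos [ 0.4867 -0.1979  0.2156] yaw 120.0 tilt 0.0023 F [-0.8 -0.1  5.2] M [0.09 0.1  0.02] w 0.181 q6 -0.97
```

arm_command([
  [255,[0,0,0.001],[0,0,0]],
  [255,[0,0,0.001],[0,0,-0.02]],
  [255,[0,0,0.001],[0,0,-0.04]],
  [255,[0,0,0.001],[0,0,-0.06]],
  [255,[0,0,0.001],[0,0,-0.08]],
  [255,[0,0,0.001],[0,0,-0.1]],
  [255,[0,0,0.001],[0,0,-0.12]],
  [255,[0,0,0.001],[0,0,-0.14]],
  [255,[0,0,0.001],[0,0,-0.16]],
  [255,[0,0,0.001],[0,0,-0.16]],
])

```text
t: 5.15
position: [0.4869, -0.198, 0.2155]
orientation: [0.429, 0.903, 0.0, 0.002]
wrist_force: [-1.0, 1.2, 8.2]
grip_width: 0.179
```

```bash
python3 st.py
```

```text
t 5.15 pos [ 0.4869 -0.198   0.2155] yaw 129.16 tilt 0.0039 F [-1.   1.2  8.2] M [ 0.06  0.07 -0.06] w 0.179 q6 -1.13
```

arm_command([
  [255,[0,0,0],[0,0,-0.02]],
  [255,[0,0,0],[0,0,-0.04]],
  [255,[0,0,0],[0,0,-0.06]],
  [255,[0,0,0],[0,0,-0.08]],
  [255,[0,0,0],[0,0,-0.1]],
  [255,[0,0,0],[0,0,-0.12]],
  [255,[0,0,0],[0,0,-0.14]],
  [255,[0,0,0],[0,0,-0.16]],
  [255,[0,0,0],[0,0,-0.16]],
  [255,[0,0,0],[0,0,-0.16]],
])

```text
t: 6.15
position: [0.487, -0.198, 0.2155]
orientation: [0.356, 0.935, -0.0, 0.002]
wrist_force: [0.2, -0.6, 8.7]
grip_width: 0.177
```

```bash
python3 st.py
```

```text
t 6.15 pos [ 0.487  -0.198   0.2155] yaw 138.31 tilt 0.004 F [ 0.2 -0.6  8.7] M [ 0.05  0.05 -0.  ] w 0.177 q6 -1.29
```

arm_command([
  [255,[0,0,0],[0,0,-0.02]],
  [255,[0,0,0],[0,0,-0.04]],
  [255,[0,0,0],[0,0,-0.06]],
  [255,[0,0,0],[0,0,-0.08]],
  [255,[0,0,0],[0,0,-0.1]],
  [255,[0,0,0],[0,0,-0.12]],
  [255,[0,0,0],[0,0,-0.14]],
  [255,[0,0,0],[0,0,-0.16]],
  [255,[0,0,0],[0,0,-0.16]],
  [255,[0,0,0],[0,0,-0.16]],
])

```text
t: 7.15
position: [0.4875, -0.1981, 0.2153]
orientation: [0.28, 0.96, -0.0, 0.003]
wrist_force: [2.2, -0.0, 6.8]
grip_width: 0.181
```

```bash
python3 st.py
```

```text
t 7.15 pos [ 0.4875 -0.1981  0.2153] yaw 147.48 tilt 0.0052 F [ 2.2 -0.   6.8] M [ 0.03 -0.54 -0.02] w 0.181 q6 -1.45
```

arm_command([
  [255,[0,0,0],[0,0,-0.01]],
  [255,[0,0,0],[0,0,-0.02]],
  [255,[0,0,0],[0,0,-0.03]],
  [255,[0,0,0],[0,0,-0.04]],
  [255,[0,0,0],[0,0,-0.05]],
  [255,[0,0,0],[0,0,-0.06]],
  [255,[0,0,0],[0,0,-0.07]],
  [255,[0,0,0],[0,0,-0.08]],
  [255,[0,0,0],[0,0,-0.08]],
  [255,[0,0,0],[0,0,-0.08]],
])

```text
t: 8.15
position: [0.4864, -0.1979, 0.2133]
orientation: [0.241, 0.97, -0.0, 0.0]
wrist_force: [1.0, -0.4, 4.0]
grip_width: 0.18
```

```bash
python3 st.py
```

```text
t 8.15 pos [ 0.4864 -0.1979  0.2133] yaw 152.05 tilt 0.0002 F [ 1.  -0.4  4. ] M [-0.15 -0.17  0.14] w 0.18 q6 -1.53
```

The plug has started to drop after about 40° anticlockwise. I'll press straight down.

arm_command([
  [255,[0,0,0.001],[0,0,0]],
  [255,[0,0,0.002],[0,0,0]],
  [255,[0,0,0.003],[0,0,0]],
  [255,[0,0,0.004],[0,0,0]],
  [255,[0,0,0.005],[0,0,0]],
  [255,[0,0,0.005],[0,0,0]],
  [255,[0,0,0.005],[0,0,0]],
  [255,[0,0,0.005],[0,0,0]],
  [255,[0,0,0.005],[0,0,0]],
  [255,[0,0,0.005],[0,0,0]],
])

```text
t: 9.15
position: [0.4865, -0.198, 0.2112]
orientation: [0.241, 0.97, -0.0, 0.002]
wrist_force: [-3.3, 0.7, 14.7]
grip_width: 0.176
```

```bash
python3 st.py
```

```text
t 9.15 pos [ 0.4865 -0.198   0.2112] yaw 152.09 tilt 0.0033 F [-3.3  0.7 14.7] M [0.05 0.53 0.59] w 0.176 q6 -1.53
```

The press meets resistance. The moment about z pushes the plug anticlockwise, so the lugs are still on the ridge ends. I'll turn it a little farther anticlockwise.

arm_command([
  [255,[0,0,0],[0,0,-0.01]],
  [255,[0,0,0],[0,0,-0.02]],
  [255,[0,0,0],[0,0,-0.03]],
  [255,[0,0,0],[0,0,-0.04]],
  [255,[0,0,0],[0,0,-0.05]],
  [255,[0,0,0],[0,0,-0.06]],
  [255,[0,0,0],[0,0,-0.06]],
  [255,[0,0,0],[0,0,-0.06]],
  [255,[0,0,0],[0,0,-0.06]],
  [255,[0,0,0],[0,0,-0.06]],
])

```text
t: 10.15
position: [0.4863, -0.1978, 0.2082]
orientation: [0.212, 0.977, 0.0, -0.0]
wrist_force: [0.6, -0.5, -2.5]
grip_width: 0.177
```

```bash
python3 st.py
```

```text
t 10.15 pos [ 0.4863 -0.1978  0.2082] yaw 155.48 tilt 0.0001 F [ 0.6 -0.5 -2.5] M [-0.07 -0.01  0.02] w 0.177 q6 -1.59
```

arm_command([
  [255,[0,0,0.001],[0,0,0]],
  [255,[0,0,0.002],[0,0,0]],
  [255,[0,0,0.003],[0,0,0]],
  [255,[0,0,0.004],[0,0,0]],
  [255,[0,0,0.005],[0,0,0]],
  [255,[0,0,0.006],[0,0,0]],
  [255,[0,0,0.006],[0,0,0]],
  [255,[0,0,0.006],[0,0,0]],
  [255,[0,0,0.006],[0,0,0]],
  [255,[0,0,0.006],[0,0,0]],
])

```text
t: 11.15
position: [0.4863, -0.1978, 0.2025]
orientation: [0.212, 0.977, -0.0, 0.0]
wrist_force: [-1.7, 0.6, 2.6]
grip_width: 0.181
```

```bash
python3 st.py
```

```text
t 11.15 pos [ 0.4863 -0.1978  0.2025] yaw 155.49 tilt 0.0003 F [-1.7  0.6  2.6] M [0.06 0.31 0.01] w 0.181 q6 -1.59
```

Dropped: TCP is 13 mm below the starting contact level. Next I'll turn clockwise, feeding down with the thread.

arm_command([
  [255,[0,0,0.0],[0,0,0.03]],
  [255,[0,0,0.0],[0,0,0.06]],
  [255,[0,0,0.0],[0,0,0.09]],
  [255,[0,0,0.0002],[0,0,0.12]],
  [255,[0,0,0.0004],[0,0,0.15]],
  [255,[0,0,0.0006],[0,0,0.18]],
  [255,[0,0,0.0008],[0,0,0.21]],
  [255,[0,0,0.001],[0,0,0.24]],
  [255,[0,0,0.001],[0,0,0.24]],
  [255,[0,0,0.001],[0,0,0.24]],
])

```text
t: 12.15
position: [0.4865, -0.198, 0.2016]
orientation: [0.328, 0.945, -0.0, 0.0]
wrist_force: [1.2, 0.1, 2.3]
grip_width: 0.176
```

```bash
python3 st.py
```

```text
t 12.15 pos [ 0.4865 -0.198   0.2016] yaw 141.75 tilt 0.001 F [1.2 0.1 2.3] M [-0.03 -0.06 -0.07] w 0.176 q6 -1.35
```

arm_command([
  [255,[0,0,0.0002],[0,0,0.03]],
  [255,[0,0,0.0003],[0,0,0.06]],
  [255,[0,0,0.0005],[0,0,0.09]],
  [255,[0,0,0.0006],[0,0,0.12]],
  [255,[0,0,0.0008],[0,0,0.15]],
  [255,[0,0,0.001],[0,0,0.18]],
  [255,[0,0,0.0011],[0,0,0.21]],
  [255,[0,0,0.0013],[0,0,0.24]],
  [255,[0,0,0.0013],[0,0,0.24]],
  [255,[0,0,0.0013],[0,0,0.24]],
])

```text
t: 13.15
position: [0.4865, -0.1979, 0.2003]
orientation: [0.438, 0.899, 0.0, 0.0]
wrist_force: [0.7, -0.3, 4.4]
grip_width: 0.178
```

```bash
python3 st.py
```

```text
t 13.15 pos [ 0.4865 -0.1979  0.2003] yaw 128.04 tilt 0.0008 F [ 0.7 -0.3  4.4] M [-0.04 -0.01 -0.04] w 0.178 q6 -1.12
```

arm_command([
  [255,[0,0,0.0002],[0,0,0.03]],
  [255,[0,0,0.0003],[0,0,0.06]],
  [255,[0,0,0.0005],[0,0,0.09]],
  [255,[0,0,0.0006],[0,0,0.12]],
  [255,[0,0,0.0008],[0,0,0.15]],
  [255,[0,0,0.001],[0,0,0.18]],
  [255,[0,0,0.0011],[0,0,0.21]],
  [255,[0,0,0.0013],[0,0,0.24]],
  [255,[0,0,0.0013],[0,0,0.24]],
  [255,[0,0,0.0013],[0,0,0.24]],
])

```text
t: 14.15
position: [0.4864, -0.1979, 0.1991]
orientation: [0.543, 0.84, 0.0, 0.0]
wrist_force: [0.7, 0.7, 3.8]
grip_width: 0.182
```

```bash
python3 st.py
```

```text
t 14.15 pos [ 0.4864 -0.1979  0.1991] yaw 114.28 tilt 0.0008 F [0.7 0.7 3.8] M [ 0.    0.07 -0.08] w 0.182 q6 -0.87
```

arm_command([
  [255,[0,0,0.0002],[0,0,0.03]],
  [255,[0,0,0.0003],[0,0,0.06]],
  [255,[0,0,0.0005],[0,0,0.09]],
  [255,[0,0,0.0006],[0,0,0.12]],
  [255,[0,0,0.0008],[0,0,0.15]],
  [255,[0,0,0.001],[0,0,0.18]],
  [255,[0,0,0.001],[0,0,0.21]],
  [255,[0,0,0.001],[0,0,0.24]],
  [255,[0,0,0.001],[0,0,0.24]],
  [255,[0,0,0.001],[0,0,0.24]],
])

```text
t: 15.15
position: [0.4865, -0.1979, 0.1984]
orientation: [0.639, 0.769, 0.0, 0.001]
wrist_force: [-0.4, 0.5, 5.9]
grip_width: 0.179
```

```bash
python3 st.py
```

```text
t 15.15 pos [ 0.4865 -0.1979  0.1984] yaw 100.53 tilt 0.0011 F [-0.4  0.5  5.9] M [-0.02  0.07  0.02] w 0.179 q6 -0.63
```

arm_command([
  [255,[0,0,0.0002],[0,0,0.03]],
  [255,[0,0,0.0003],[0,0,0.06]],
  [255,[0,0,0.0005],[0,0,0.09]],
  [255,[0,0,0.0005],[0,0,0.12]],
  [255,[0,0,0.0005],[0,0,0.15]],
  [255,[0,0,0.0005],[0,0,0.18]],
  [255,[0,0,0.0005],[0,0,0.21]],
  [255,[0,0,0.0005],[0,0,0.24]],
  [255,[0,0,0.0005],[0,0,0.24]],
  [255,[0,0,0.0005],[0,0,0.24]],
])

```text
t: 16.15
position: [0.4865, -0.198, 0.198]
orientation: [0.727, 0.687, 0.0, 0.001]
wrist_force: [0.0, 0.3, 5.5]
grip_width: 0.177
```

```bash
python3 st.py
```

```text
t 16.15 pos [ 0.4865 -0.198   0.198 ] yaw 86.77 tilt 0.0014 F [0.  0.3 5.5] M [-0.02  0.07 -0.02] w 0.177 q6 -0.39
```

arm_command([
  [255,[0,0,0.0001],[0,0,0.03]],
  [255,[0,0,0.0002],[0,0,0.06]],
  [255,[0,0,0.0003],[0,0,0.09]],
  [255,[0,0,0.0003],[0,0,0.12]],
  [255,[0,0,0.0003],[0,0,0.15]],
  [255,[0,0,0.0003],[0,0,0.18]],
  [255,[0,0,0.0003],[0,0,0.21]],
  [255,[0,0,0.0003],[0,0,0.24]],
  [255,[0,0,0.0003],[0,0,0.24]],
  [255,[0,0,0.0003],[0,0,0.24]],
])

```text
t: 17.15
position: [0.4865, -0.198, 0.1977]
orientation: [0.804, 0.595, 0.0, 0.001]
wrist_force: [0.0, 0.3, 5.5]
grip_width: 0.178
```

```bash
python3 st.py
```

```text
t 17.15 pos [ 0.4865 -0.198   0.1977] yaw 73.03 tilt 0.0015 F [0.  0.3 5.5] M [ 0.04  0.08 -0.05] w 0.178 q6 -0.15
```

arm_command([
  [255,[0,0,0],[0,0,0.02]],
  [255,[0,0,0],[0,0,0.04]],
  [255,[0,0,0],[0,0,0.06]],
  [255,[0,0,0],[0,0,0.08]],
  [255,[0,0,0],[0,0,0.1]],
  [255,[0,0,0],[0,0,0.1]],
  [255,[0,0,0],[0,0,0.1]],
  [255,[0,0,0],[0,0,0.1]],
  [255,[0,0,0],[0,0,0.1]],
  [255,[0,0,0],[0,0,0.1]],
])

```text
t: 18.15
position: [0.4865, -0.198, 0.1977]
orientation: [0.832, 0.554, 0.0, 0.001]
wrist_force: [-0.2, 0.1, 6.2]
grip_width: 0.181
```

```bash
python3 st.py
```

```text
t 18.15 pos [ 0.4865 -0.198   0.1977] yaw 67.3 tilt 0.0014 F [-0.2  0.1  6.2] M [-0.03  0.06 -0.06] w 0.181 q6 -0.06
```

arm_command([
  [255,[0,0,0],[0,0,0.01]],
  [255,[0,0,0],[0,0,0.02]],
  [255,[0,0,0],[0,0,0.03]],
  [255,[0,0,0],[0,0,0.04]],
  [255,[0,0,0],[0,0,0.05]],
  [255,[0,0,0],[0,0,0.06]],
  [255,[0,0,0],[0,0,0.06]],
  [255,[0,0,0],[0,0,0.06]],
  [255,[0,0,0],[0,0,0.06]],
  [255,[0,0,0],[0,0,0.06]],
])

```text
t: 19.15
position: [0.4865, -0.1979, 0.1977]
orientation: [0.849, 0.529, 0.0, 0.001]
wrist_force: [-0.3, -0.9, 6.6]
grip_width: 0.179
```

```bash
python3 st.py
```

```text
t 19.15 pos [ 0.4865 -0.1979  0.1977] yaw 63.87 tilt 0.0014 F [-0.3 -0.9  6.6] M [-0.02  0.08  0.02] w 0.179 q6 0.0
```

arm_command([
  [255,[0,0,0],[0,0,0.01]],
  [255,[0,0,0],[0,0,0.02]],
  [255,[0,0,0],[0,0,0.03]],
  [255,[0,0,0],[0,0,0.04]],
  [255,[0,0,0],[0,0,0.05]],
  [255,[0,0,0],[0,0,0.05]],
  [255,[0,0,0],[0,0,0.05]],
  [255,[0,0,0],[0,0,0.05]],
  [255,[0,0,0],[0,0,0.05]],
  [255,[0,0,0],[0,0,0.05]],
])

```text
t: 20.15
position: [0.4867, -0.1979, 0.1977]
orientation: [0.861, 0.508, 0.001, 0.001]
wrist_force: [-0.6, 0.4, 5.5]
grip_width: 0.176
```

```bash
python3 st.py
```

```text
t 20.15 pos [ 0.4867 -0.1979  0.1977] yaw 61.07 tilt 0.0017 F [-0.6  0.4  5.5] M [0.   0.05 0.47] w 0.176 q6 0.05
```

The stop is reached at 94° clockwise with a gentle 0.47 N m. I'll open the gripper, then rise.

arm_command([
  [0,[0,0,0],[0,0,0]],
  [0,[0,0,0],[0,0,0]],
  [0,[0,0,0],[0,0,0]],
  [0,[0,0,0],[0,0,0]],
  [0,[0,0,0],[0,0,0]],
  [0,[0,0,-0.02],[0,0,0]],
  [0,[0,0,-0.05],[0,0,0]],
  [0,[0,0,-0.1],[0,0,0]],
  [0,[0,0,-0.12],[0,0,0]],
  [0,[0,0,-0.12],[0,0,0]],
])

```text
t: 21.15
position: [0.487, -0.1982, 0.3216]
orientation: [0.862, 0.507, 0.002, 0.003]
wrist_force: [0.1, 0.7, 1.2]
grip_width: 1.004
```

```bash
python3 st.py; python3 - <<'E'
from h import *
w,p=snap('wrist','w2.png');s,S=snap('side','s2.png');T=camera_params('top')
c=np.array([.4865,-.198,.209]);a=proj(p,c);print(a,proj(S,c))
u,v=(a-[60,60]).astype(int).clip(0)
cw=cv2.resize(w[v:v+120,u:u+120],(400,400),interpolation=cv2.INTER_CUBIC)
cs=cv2.resize(s[110:210,255:335],(320,400),interpolation=cv2.INTER_CUBIC)
cv2.imwrite('pics/c2.png',np.hstack([cw,cs])[:,:,::-1])
# predicted outlines of the wing top, home and 5 mm up, in crop pixels
M=R.from_euler('z',61,degrees=True).as_matrix()
for z in(.209,.214):
  P=[np.array([.4865,-.198,z])+M@[i*.026,j*.008,0] for i,j in((1,1),(1,-1),(-1,-1),(-1,1))]
  print(z,[tuple(((proj(S,x)-[255,110])*4+[400,0]).round()) for x in P],[tuple(((proj(p,x)-[u,v])*400/120).round()) for x in P])
E
```

```text
t 21.15 pos [ 0.487  -0.1982  0.3216] yaw 60.95 tilt 0.0076 F [0.1 0.7 1.2] M [-0.01 -0.03  0.  ] w 1.004 q6 0.06
[247.29319802 197.11456975] [297.04642307 130.19806658]
0.209 [(np.float64(560.0), np.float64(106.0)), (np.float64(535.0), np.float64(98.0)), (np.float64(576.0), np.float64(56.0)), (np.float64(600.0), np.float64(64.0))] [(np.float64(169.0), np.float64(100.0)), (np.float64(233.0), np.float64(100.0)), (np.float64(231.0), np.float64(295.0)), (np.float64(171.0), np.float64(295.0))]
0.214 [(np.float64(561.0), np.float64(99.0)), (np.float64(536.0), np.float64(91.0)), (np.float64(576.0), np.float64(49.0)), (np.float64(601.0), np.float64(57.0))] [(np.float64(168.0), np.float64(104.0)), (np.float64(234.0), np.float64(104.0)), (np.float64(232.0), np.float64(302.0)), (np.float64(170.0), np.float64(302.0))]
```

View pics/c2.png

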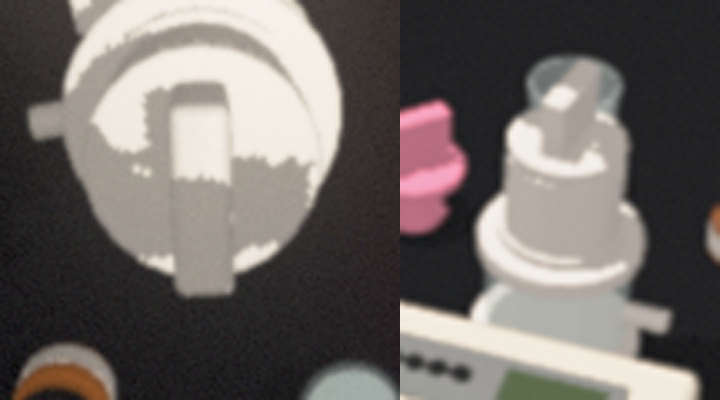

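The crops show the flange sitting flat on the port rim. In the wrist crop the wing's near end is at row 295, where the home level predicts it (302 if the plug were 5 mm up). The gripper is clear, so I'll hand in.

```bash
python3 -c "
from h import *
print(workorder.sign_off())"; python3 st.py
```

```text
the job is handed in; nothing more can be done
None
the job is handed in; nothing more can be done
```

The plug is screwed home and released, and the job is handed in; no verdict was reported.

- **Drop:** I gripped the wing, pressed with 5–9 N and backed the plug off anticlockwise. It began to drop after about 40°. The first push caught on the ridge ends at about 15 N, and 3.5° more anticlockwise cleared it. The plug then went down 13 mm in all, against 12.5 mm expected.
- **Screwing home:** I turned it 94° clockwise, feeding down with the thread, until it met the stop. The turning moment there was 0.47 N m, roughly 19 N at the lugs. At the ends of the moves the wrist force stayed below about 15 N and the tool tilt below 0.006 rad while gripped; the contact force itself isn't reported, so I could not check it directly.
- **Final check:** The arm was 17.8 mm below the starting contact level at the stop, against 17.5 mm expected for fully home. After release, the wrist and side pictures show the flange flat and square on the rim. The wing is where the home level predicts it, within the resolution of the blurred crop. Its side-view corners were 6–8 pixels off in the 4× crop, which I put down to blur and calibration.
- **Other objects:** The arm never came near the beaker, jar or spatula. I did not measure their positions again at the end.

The job took about 21 s of the 64 s allowed, and the arm was clear of everything at hand-in.

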